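Clamp the forming block with the T-slot stud

TASK

Take the red-knobbed clamp stud from its stand and drop its T-head into the slot of the clamping board, behind the pale forming block; slide it along, pushing the block square against the blue sprung fence and on, until you feel the head meet the hidden stop - gently, never forcing the stud or the block. There give it a quarter turn either way so that it locks and keeps the block clamped, and let go of it. Leave the plain pin in the stand and do not disturb the other things on the bench.

Things in the scene. Friction and masses are not known exactly. Their poses are not given: they have to be found in the camera images.
- base: Clamping board, wood with an aluminium track, 280 x 120 mm, fixed. Origin: centre of its underside; z up, deck (top) 24 mm above it. A T-slot runs along x on the centre line y = 0, towards the blue fence at +x: open from above from x = -115 to +60 mm, 12.5 mm wide, floor 20 mm below the deck, lips 8 mm thick. At x = 116 to 138 mm the fence's housing, 20 mm above the deck.
- slot (a point): On the slot's centre line at deck height, at the board's x = -55 mm: a free place to drop the head in. Below the lips the channel stays 12.5 mm wide, so the head cannot turn, except in one hidden turning pocket (28 mm wide, 24 mm long) at its end, whose far wall is a rigid stop. Axes as the board's.
- lock (a point): Board's x = +11 mm, centre line, deck height. The stud's axis is anywhere up to 12 mm before or past here when its head meets the hidden stop; where exactly differs each time and can only be felt. The head turns only within 2 mm of the stop. Turned across, it is caught in the pocket and the fence's spring pushes the stud back some 8 mm against the pocket's shoulders, where it stays.
- fence (a joint): How far the blue fence is pressed back towards the board's +x (m): 0 at rest, up to 0.041. Spring 150 N/m with 1.5 N preload: about 3 to 7 N when the head meets its stop (0.012 to 0.036), about 0.004 to 0.028 left after locking.
- fence_face (a point): Middle of the fence's face that the block is pushed against; fence 100 mm wide, its top 18 mm above the deck. At rest the face is at x = +63 mm of the board.
- block: Pale wooden forming block with small dark holes in its top, 56 (x) x 60 (y) x 14 mm high, about 60 g, loose on the board's deck, astride the slot, 3 to 12 mm short of the fence; origin at the centre of its underside, its x along the slot.
- stud: Steel clamp stud with a square red knob, about 220 g. Origin: on its axis at the underside of the round collar (40 mm across, 8 mm thick), which rests on the stand's top, later on the deck. Shaft 12 mm thick from the collar up to z = 24 mm. The T-head below is long along x: it enters the slot with x along the slot (either way round) and is locked with x across it.
- knob (a point): Middle of the knob, 40 mm above the stud's origin: 24 x 24 mm, 32 mm high, flats facing the stud's x and y, to be gripped across either pair; the white line on its top lies along the stud's x, as the T-head does.
- head (a point): Underside of the T-head, 18 mm below the stud's origin. Head 8 mm thick, 22 mm long along x, 10 mm wide along y, round-ended, its lowest 3 mm narrowed to 7 mm (17 mm long); neck above it 10 mm thick, 10 mm long.
- stand: Dark wooden stand, 150 x 60 x 34 mm, fixed; origin at the centre of its underside; two holes 26 mm across at x = -40 and +40 mm, one holding the stud, the other the plain pin.
- pin: Plain round pin with a pale round wooden knob (24 mm across), standing in the other hole of the stand; origin at the underside of its 40 mm collar. Top 54 mm above the stand. Leave it.
- star_cutter: Star-shaped tin cutter, 72 mm across, 22 mm high, origin at the centre of its underside. Bystander.
- heart_cutter: Heart-shaped tin cutter, 68 mm across, 22 mm high. Bystander.
- round_cutter: Round tin cutter, 68 mm across, 24 mm high. Bystander.
- mug: White mug, 76 mm across, 88 mm high. Bystander.
- hammer: Hammer lying on the bench. Bystander.
- file: Flat file with a wooden handle, 260 mm long, lying on the bench. Bystander.
- offcut: Wooden offcut 110 x 45 x 22 mm. Bystander.
There are look-alikes about, which are no part of the job. What is shaped like the stud but purple or yellow is not meant.

How it is judged:
On the way, in this order (a step that is already met when the one before it is completed fails the run):
1. the stud's head is down in the slot behind the block, lengthways, collar on the deck (z of stud in the frame of base between 0.021 and 0.028 m and y of stud in the frame of base between -0.004 and 0.004 m and angle between the x axis of stud and the x axis of base, either way round below 0.25 rad and x of stud in the frame of base below -0.015 m), for 0.1 s.
2. the stud, still lengthways in the slot, has pushed the block and the fence back by more than 8 mm (z of stud in the frame of base between 0.021 and 0.028 m and y of stud in the frame of base between -0.004 and 0.004 m and angle between the x axis of stud and the x axis of base, either way round below 0.25 rad and value of joint fence above 0.008 m), for 0.1 s.
At the end, for the whole second after the job is handed in: Stud released, at rest in the slot: within 4 mm of its centre line, collar on the deck (+4/-3 mm), upright (0.15 rad), head across the slot (0.35 rad). Block at rest flat on the deck, square (0.10 rad), within 12 mm of the centre line, touching the fence (3 mm), fence held back over 2 mm (z of stud in the frame of base between 0.021 and 0.028 m and y of stud in the frame of base between -0.004 and 0.004 m and angle between the x axis of stud and the y axis of base, either way round below 0.35 rad and angle between stud's own z axis and vertical below 0.15 rad and value of joint fence above 0.002 m and z of block in the frame of base between 0.021 and 0.027 m and angle between the x axis of block and the x axis of base, either way round below 0.1 rad and x of block in the frame of fence_face above -0.031 m and y of block in the frame of base between -0.012 and 0.012 m and linear speed of each of stud, block below 0.01 m/s).
It fails at once if the stud is forced: more than 30 N between stud and clamping board (contact force between stud and base above 30 N).
It fails at once if the block is squeezed with more than 25 N by the stud (contact force between stud and block above 25 N).
It fails at once if the plain pin is moved by more than 15 mm (distance of pin from where it was at the start of the episode above 0.015 m).
It fails at once if another thing on the bench is moved by more than 20 mm (distance of any of star_cutter, heart_cutter, round_cutter, mug, hammer, file, offcut from where it was at the start of the episode above 0.02 m).
It also fails if it takes over 72 s, if anything falls off the work surface, if the arm or the gripper's body presses on something with over 40 N, if the wrist force passes 120 N, or if a joint passes its speed limit or range.

ROBOT

A 6-joint arm with a two-finger parallel gripper is mounted at the origin on the work surface. World frame = base frame: x ahead of the robot, y to its left, z up, the work surface at z = 0. Lengths are in m, angles in rad, forces in N, time in s.
With the tool pointing down it reaches from about 0.25 to 0.775 m from the base axis. Payload 8.9 kg.
Tool frame: the origin (TCP) lies midway between the tips of the shut fingers; the grasp point (between the pads) lies 19 mm behind it (arm.grasp_offset is the z of the grasp point in the tool frame, in m); z points along the fingers, y is the line along which they close (so a half turn about z gives the same grasp; the last joint's range is limited). The gripper opens to 85 mm and grips with 20 to 120 N. Pads are 22 mm wide; open, the fingers measure 114 mm over their backs; the gripper's body (76 mm by 85 mm) begins 54 mm behind the grasp point. The pads swing forward as they close: fully open they stand 13 mm farther back than shut.
Start: joints at [1.033, 0.291, -0.153, 1.127, 0, 1.431], TCP at [0.204, 0.484, 0.231] pointing down, gripper open.
Joint ranges: [-2.52, 2.52], [-0.91, 1.74], [-1.3, 1.37], [-1.96, 2.02], [-1.52, 1.47], [-3.14, 3.14]. Speed limits (rad/s): [2.22, 2.22, 2.79, 3.14, 3.14, 3.14].

INTERFACE

Orientations are given as a rotation vector (axis times angle).
In Python, from bench import arm gives the robot as it stands.
- The arm moves only by the tool arm_command, never from a script. Its argument "series" is a list of rows, each a list of 2 entries, a list of its own where there are three numbers: the shift along the tool's x, y, z as a fraction of full scale, then the turn about the tool's z as a fraction of full scale. In form: [[[x, y, z], turn], ...]. A call has 1 to 5 rows; each row shifts and turns the commanded pose from where the row before left it, along the tool's axes as they then stand; what a row does not reach is not made up. Full scale, the value 1, is 0.12 m for a shift and 6 degrees for a turn. A row lasts 1/12 s, in which the tool goes at most 41.7 mm and 7.16 degrees, less where a joint would pass 70% of its speed; a pose out of reach is approached as far as the arm can. A call with a number of a shift or a turn outside -1 to 1 is refused whole. A call with a gripper value outside its range is refused whole. "jaw" is the closure in counts, from 0 (fully open) to 255 (shut), set as the call begins (left out, the last holds). The fingers move at their own pace and stop on an object; "newtons" is the grip in N (left out, the last holds). Time passes only in rows, so rows that do not move let the fingers close. It gives the time, the measured TCP pose, the force, the opening and the grip force at its end, in the units of the state.
- arm.read_state(): the state, without advancing time (a new reading comes with each control period).
- arm.get_image(name): name is "scene" or "top" or "wrist"; returns a dict with "color" (420x560x3 uint8, red, green, blue), "z_map" (420x560 float32, m along the optical axis (not along the pixel's ray), 0 where there is no reading), "fx", "fy", "cx", "cy" (pixels), "k1" (the pictures are not rectified: a ray, as slopes to the right and down, at radius r is drawn at 1 + k1 r^2 times it, then the intrinsics apply), "view" (4x4, takes a point from world to camera coordinates); the wrist camera has in their place "mount" (4x4, takes a point from camera to tool coordinates, whose origin is the TCP and whose axes are the flange's). Camera axes: x right, y up, looking along -z (the intrinsics and any distortion apply to the point x, -y, -z); pixel columns grow to the right and rows downward; lengths in m; the calibration is good to about 2 mm. A picture is of the moment at which its call begins: read the wrist's pose just before it.
- arm.hand_in(): hands the job in; it is judged then, once.
The state is a dict: "time_s": time; "joint_positions": joint angles; "qvel": joint speeds; "joint_torque": joint torques, N m; "eef_pos": TCP position; "tool_rot": TCP orientation; "ft_force": force on the tool from outside, world axes, zero at the start; "moment": the same for the moment, N m; "opening": finger opening in m; "gripper_force": force on a finger pad.
Only numpy, scipy, OpenCV 4.12 (cv2) and the standard library are available. Lean on these libraries where they do the work, as an engineer would, in place of code of your own. Each camera call takes 0.05 s, during which the arm holds its last target. There are 200 camera calls.

## Working session

There is one attempt and no reset: what is moved stays moved. The work goes in short steps, Python scripts to look and compute and a tool call to move; the robot and the scene stay as the last step left them, time stands still between calls to the robot, and variables do not carry over. Pictures are saved under pics/ and viewed, at most 10 in all, crops included, and the job is handed in when it is done.

Besides the shell and the picture viewer there is one more tool, called after "Emit:" by a JSON object that holds its "fn" and its "kwargs", one argument or row to a line. arm_command: Moves the arm, as the interface text tells. Shift numbers are shares of 0.12 m and turn numbers shares of 6 degrees, none past 1 either way. Its arguments: {"type":"object","properties":{"series":{"type":"array","items":{"type":"array"}},"jaw":{"type":"number"},"newtons":{"type":"number"}},"required":["series"]}

```bash
ls; mkdir -p pics; cat > h.py <<'E'
import numpy as np, cv2
from scipy.spatial.transform import Rotation as R
from bench import arm
def grab(name):
    s=arm.read_state(); im=arm.get_image(name)
    if 'view' in im: c2w=np.linalg.inv(np.array(im['view']))
    else:
        T=np.eye(4);T[:3,:3]=R.from_rotvec(s['tool_rot']).as_matrix();T[:3,3]=s['eef_pos']
        c2w=T@np.array(im['mount'])
    im['c2w']=c2w; return im,s
def world(im,uv,z=None):
    """pixel -> world; with depth map, or on plane z"""
    uv=np.atleast_2d(np.array(uv,float))
    K=np.array([[im['fx'],0,im['cx']],[0,im['fy'],im['cy']],[0,0,1.]])
    n=cv2.undistortPoints(uv[:,None],K,np.array([im['k1'],0,0,0.]))[:,0]
    d=np.c_[n[:,0],-n[:,1],-np.ones(len(n))]
    c=im['c2w']; 
    if z is None:
        dep=im['z_map'][uv[:,1].round().astype(int),uv[:,0].round().astype(int)]
        return (d*dep[:,None])@c[:3,:3].T+c[:3,3]
    w=d@c[:3,:3].T
    return c[:3,3]+w*((z-c[2,3])/w[:,2])[:,None]
def save(im,f,crop=None,s=1):
    a=im['color'][:,:,::-1]
    if crop: x0,y0,x1,y1=crop; a=a[y0:y1,x0:x1]
    cv2.imwrite('pics/'+f,cv2.resize(a,None,fx=s,fy=s,interpolation=cv2.INTER_CUBIC))
E
python3 - <<'E'
from h import *
im,s=grab('top'); save(im,'top.png'); np.save('top.npy',im,allow_pickle=True)
print(s,im['c2w'],im['fx'],im['k1'])
im,s=grab('scene'); save(im,'scene.png')
E
```

```text
pics
{'time_s': 0.0, 'joint_positions': array([ 1.03268903e+00,  2.91260027e-01, -1.54109083e-01,  1.12672131e+00,
       -5.35136756e-06,  1.43147094e+00]), 'qvel': array([-5.49008201e-04,  6.10859925e-04,  5.24924975e-06, -1.16644930e-03,
       -4.21486772e-04, -4.92090946e-04]), 'joint_torque': array([-1.32196215e-04, -5.37144899e+01,  3.31372082e+01,  1.58682227e-02,
       -2.41082989e-04, -1.05933685e-05]), 'eef_pos': array([0.20363925, 0.4834217 , 0.23074927]), 'tool_rot': array([-6.22178473e-01, -3.07893242e+00,  1.91978605e-03]), 'ft_force': array([-0.18805898,  0.39871829, -0.30453395]), 'moment': array([0.01383665, 0.01937446, 0.00359656]), 'gripper_force': 0.0, 'opening': 0.08562302433048864} [[ 0.00720905  0.98593551 -0.16697063  0.38824566]
 [-0.99979089  0.00391116 -0.02007171 -0.0229546 ]
 [-0.01913636  0.16708042  0.98575754  1.51309869]
 [ 0.          0.          0.          1.        ]] 515.1907513946072 -0.06146740480793112
```

View pics/top.png

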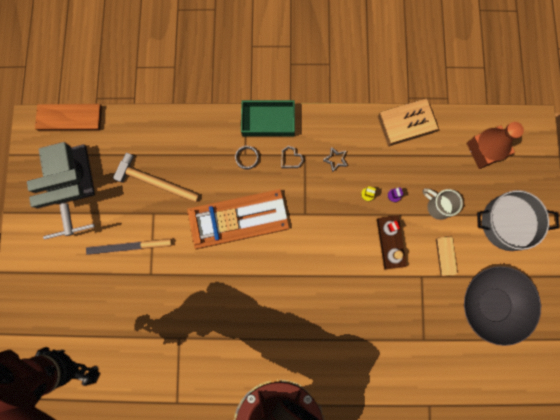

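View pics/scene.png

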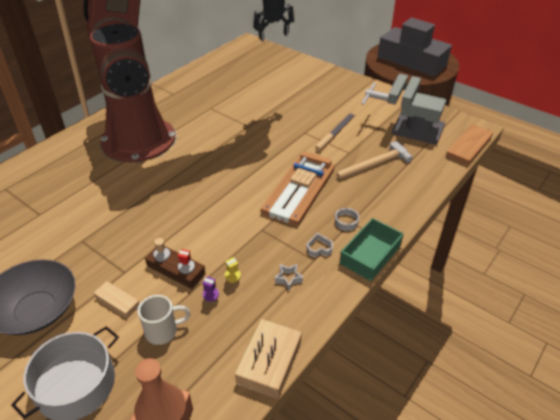

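Candidates in the top view: red-knobbed stud in the stand at (391,228), which I choose. Look-alikes are the yellow stud at (370,193), the purple one at (396,194) and the pin with the pale knob at (397,256). The board is at (238,218), with the blue fence at its left end (213,222). The check crop follows.

```bash
python3 - <<'E'
from h import *
im=np.load('top.npy',allow_pickle=True).item()
a=im['color'][:,:,::-1]
c1=cv2.resize(a[180:275,350:430],(400,475),interpolation=cv2.INTER_CUBIC); c2=cv2.resize(a[180:255,180:300],(400,250),interpolation=cv2.INTER_CUBIC)
cv2.imwrite('pics/c.png',np.hstack([c1,cv2.copyMakeBorder(c2,0,225,0,0,0)]))
for n,p,z in [('stud',(391,228),.09),('pin',(397,256),.09),('stand+',(379,217),.034),('b',(404,268),.034)]: print(n,world(im,p,z),world(im,p))
for p in [(188,213),(283,192),(290,227),(197,248)]: print('board',world(im,p,.024),world(im,p))
E
```

```text
stud [[ 0.54954005 -0.30927929  0.09      ]] [[ 0.54976256 -0.30967428  0.0880368 ]]
pin [[ 0.47218786 -0.32369915  0.09      ]] [[ 0.47216667 -0.32362323  0.09035924]]
stand+ [[ 0.58773445 -0.28669718  0.034     ]] [[ 0.59204092 -0.29239073  0.00206991]]
b [[ 0.44145597 -0.35456839  0.034     ]] [[ 0.44281606 -0.36304464 -0.00380667]]
board [[0.59835496 0.26980717 0.024     ]] [[0.5959264  0.26642327 0.04121183]]
board [[ 0.66198987 -0.00857544  0.024     ]] [[ 0.66771861 -0.00827453 -0.00716289]]
board [[ 0.55870711 -0.02947356  0.024     ]] [[ 0.56084102 -0.02955517  0.00535882]]
board [[0.49598833 0.23991968 0.024     ]] [[0.49601471 0.23998404 0.02363538]]
```

View pics/c.png

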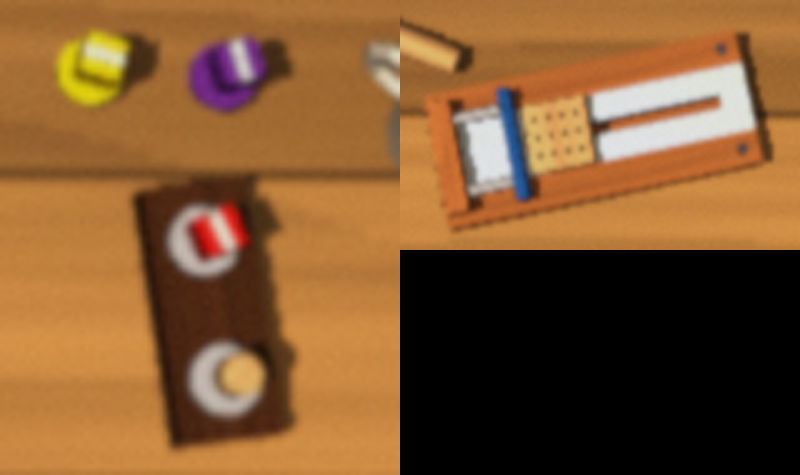

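The crop confirms it: the red square knob with a white line is at about (394,226) in the top view. The yellow and purple ones stand free, and the pale round pin is at (398,255). Next I compute the approach.

```bash
cat >> h.py <<'E'
def to(p,s=None,off=0):
    """fractions (tool axes) from the present pose to TCP target p"""
    s=s or arm.read_state()
    d=R.from_rotvec(s['tool_rot']).inv().apply(np.array(p)-s['eef_pos'])/0.12
    print('frac',d.round(3),'norm rows',(np.linalg.norm(d)/0.34).round(2)); return d
def yaw(s):
    m=R.from_rotvec(s['tool_rot']).as_matrix(); return np.degrees(np.arctan2(m[1,0],m[0,0]))
E
python3 - <<'E'
from h import *
im=np.load('top.npy',allow_pickle=True).item()
p=world(im,(394,226),.09)[0]; print(p)
to([p[0],p[1],.25]); s=arm.read_state(); print(yaw(s),arm.grasp_offset)
m,_=grab('wrist'); print(np.array(m['mount']).round(3),m['fx'])
E
```

```text
[ 0.55514788 -0.31777708  0.09      ]
frac [-5.292 -5.016 -0.155] norm rows 21.45
157.15125204716745 -0.0187
[[-0.002  0.966  0.26   0.065]
 [ 1.     0.002  0.    -0.   ]
 [-0.     0.26  -0.966 -0.143]
 [ 0.     0.     0.     1.   ]] 373.5556850127324
```

Emit:
{"fn": "arm_command", "kwargs": {
  "series": [
    [[-0.24, -0.23, -0.01], 0],
    [[-0.24, -0.23, -0.01], 0],
    [[-0.24, -0.23, -0.01], 0],
    [[-0.24, -0.23, -0.01], 0],
    [[-0.24, -0.23, -0.01], 0]
  ]
}}

```text
time_s: 0.57
eef_pos: [0.283, 0.299, 0.2372]
tool_rot: [-0.621, -3.08, 0.0]
ft_force: [0.8, 0.5, 1.0]
opening: 0.0855
gripper_force: 0.0
```

Emit:
{"fn": "arm_command", "kwargs": {
  "series": [
    [[-0.24, -0.23, -0.01], 0],
    [[-0.24, -0.23, -0.01], 0],
    [[-0.24, -0.23, -0.01], 0],
    [[-0.24, -0.23, -0.01], 0],
    [[-0.24, -0.23, -0.01], 0]
  ]
}}

```text
time_s: 0.98
eef_pos: [0.3622, 0.1158, 0.2435]
tool_rot: [0.622, 3.079, 0.0]
ft_force: [1.7, 0.6, -0.5]
opening: 0.0853
gripper_force: 0.0
```

Emit:
{"fn": "arm_command", "kwargs": {
  "series": [
    [[-0.24, -0.23, -0.01], 0],
    [[-0.24, -0.23, -0.01], 0],
    [[-0.24, -0.23, -0.01], 0],
    [[-0.24, -0.23, -0.01], 0],
    [[-0.24, -0.23, -0.01], 0]
  ]
}}

```text
time_s: 1.4
eef_pos: [0.4414, -0.0676, 0.2493]
tool_rot: [0.623, 3.079, 0.0]
ft_force: [-0.1, 2.2, -0.5]
opening: 0.0853
gripper_force: 0.0
```

Emit:
{"fn": "arm_command", "kwargs": {
  "series": [
    [[-0.24, -0.23, -0.01], 0],
    [[-0.24, -0.23, -0.01], 0],
    [[-0.24, -0.23, -0.01], 0],
    [[-0.24, -0.23, -0.01], 0],
    [[-0.24, -0.23, -0.01], 0]
  ]
}}

```text
time_s: 1.82
eef_pos: [0.5205, -0.2505, 0.255]
tool_rot: [-0.623, -3.079, -0.0]
ft_force: [0.1, 0.1, 1.0]
opening: 0.0851
gripper_force: 0.0
```

```bash
python3 - <<'E'
from h import *
im,s=grab('wrist'); save(im,'w1.png'); np.save('w1.npy',im,allow_pickle=True); print(s['time_s'],s['eef_pos'],yaw(s),s['joint_positions'],s['tool_rot'])
to([.555,-.318,.25])
E
```

```text
1.8167 [ 0.52051611 -0.25054037  0.25504859] 157.1288813893348 [-5.75150748e-01  3.81829827e-01  4.08456993e-02  1.23022340e+00
  2.96414231e-05 -1.75974411e-01] [-6.22796359e-01 -3.07886243e+00 -2.80201899e-04]
frac [-0.445 -0.364  0.037] norm rows 1.7
```

View pics/w1.png

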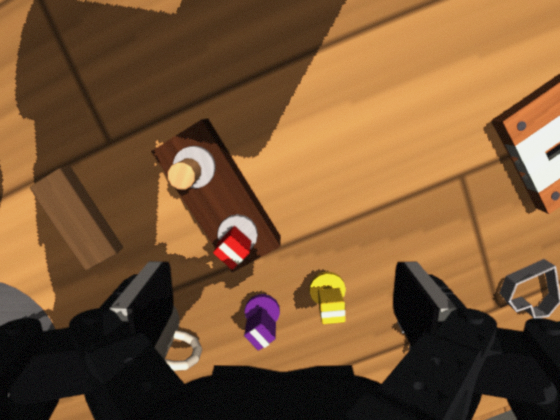

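The wrist picture shows the red knob at (233,247) in its stand, with the pin at (181,176), the yellow one at (331,305) and the purple one at (262,330).

```bash
cat >> h.py <<'E'
def knob(im,uv,z0,r=30):
    """top-face points of the knob near pixel uv, at height about z0: centre, box, white-line yaw"""
    v,u=np.mgrid[uv[1]-r:uv[1]+r,uv[0]-r:uv[0]+r]; px=np.c_[u.ravel(),v.ravel()]
    w=world(im,px); c=im['color'][px[:,1],px[:,0]].astype(int)
    red=(c[:,0]>120)&(c[:,1]<80)&(c[:,2]<80); wh=c.min(1)>120
    ok=(abs(w[:,2]-z0)<.008)&(red|wh); print('z',np.median(w[ok,2]),ok.sum(),wh[ok].sum())
    rect=cv2.minAreaRect(w[ok,:2].astype(np.float32)*1000); print('rect',rect)
    q=w[ok&wh,:2]; q0=q.mean(0); e=np.linalg.svd(q-q0,full_matrices=False)
    print('white centre',q0,'yaw',np.degrees(np.arctan2(e[2][0,1],e[2][0,0])),e[1])
    return np.array(rect[0])/1000
E
python3 - <<'E'
from h import *
im=np.load('w1.npy',allow_pickle=True).item()
knob(im,(233,247),.09)
E
```

```text
z 0.08989367921260544 606 184
rect ((557.6279907226562, -316.68353271484375), (23.560338973999023, 24.21559715270996), 21.79619789123535)
white centre [ 0.55739324 -0.31715365] yaw 24.712304220638664 [0.08923594 0.02663775]
```

Emit:
{"fn": "arm_command", "kwargs": {
  "series": [
    [[0, 0, 0], -1],
    [[0, 0, 0], -1],
    [[0, 0, 0], -1],
    [[0, 0, 0], -1],
    [[0, 0, 0], -1]
  ]
}}

```text
time_s: 2.28
eef_pos: [0.5201, -0.2485, 0.2549]
tool_rot: [0.204, -3.134, -0.001]
ft_force: [0.8, -0.3, -0.7]
opening: 0.0856
gripper_force: 0.0
```

Emit:
{"fn": "arm_command", "kwargs": {
  "series": [
    [[0, 0, 0], -1],
    [[0, 0, 0], -1],
    [[0, 0, 0], -0.65],
    [[0, 0, 0], 0],
    [[0, 0, 0], 0]
  ]
}}

```text
time_s: 2.7
eef_pos: [0.5202, -0.2485, 0.2551]
tool_rot: [0.624, -3.079, -0.0]
ft_force: [-0.2, 0.6, -0.3]
opening: 0.0853
gripper_force: 0.0
```

```bash
python3 - <<'E'
from h import *
s=arm.read_state(); print(s['eef_pos'],yaw(s)); to([.5575,-.317,.16])
E
```

```text
[ 0.52021534 -0.24845265  0.25510027] -157.08553676426922
frac [-0.064 -0.647  0.792] norm rows 3.02
```

Emit:
{"fn": "arm_command", "kwargs": {
  "series": [
    [[-0.02, -0.21, 0.26], 0],
    [[-0.02, -0.22, 0.26], 0],
    [[-0.02, -0.22, 0.27], 0],
    [[0, 0, 0], 0],
    [[0, 0, 0], 0]
  ]
}}

```text
time_s: 3.12
eef_pos: [0.5562, -0.3174, 0.1578]
tool_rot: [0.622, -3.076, -0.006]
ft_force: [-0.1, 0.7, 0.4]
opening: 0.0853
gripper_force: 0.0
```

```bash
python3 - <<'E'
from h import *
im,s=grab('wrist'); np.save('w2.npy',im,allow_pickle=True)
c=im['color'].astype(int); m=(c[:,:,0]>120)&(c[:,:,1]<80)&(c[:,:,2]<80)
n,l,st,ct=cv2.connectedComponentsWithStats(m.astype(np.uint8)); i=1+st[1:,4].argmax(); print(ct[i],st[i])
k=knob(im,ct[i].round().astype(int),.09,60); print(s['eef_pos'],yaw(s)); to([k[0],k[1],.059])
E
```

```text
[294.90664273 224.52782765] [288 204  16  40 557]
z 0.09009156436728386 1272 293
rect ((558.2420043945312, -316.7324523925781), (23.312213897705078, 23.226694107055664), 23.153182983398438)
white centre [ 0.55836964 -0.31681019] yaw 21.1970745009576 [0.1122464  0.02867394]
[ 0.55623902 -0.31735178  0.15781507] -157.1399621736593
frac [-0.012 -0.002  0.841] norm rows 2.47
```

Emit:
{"fn": "arm_command", "kwargs": {
  "series": [
    [[-0.01, 0, 0.28], 0],
    [[0, 0, 0.28], 0],
    [[0, 0, 0.26], 0],
    [[0, 0, 0], 0],
    [[0, 0, 0], 0]
  ]
}}

```text
time_s: 3.58
eef_pos: [0.5582, -0.3161, 0.0632]
tool_rot: [0.627, -3.078, -0.001]
ft_force: [-0.4, 0.1, 0.3]
opening: 0.0858
gripper_force: 0.0
```

Emit:
{"fn": "arm_command", "kwargs": {
  "series": [
    [[0, 0, 0], 0],
    [[0, 0, 0], 0],
    [[0, 0, 0], 0],
    [[0, 0, 0], 0],
    [[0, 0, 0], 0]
  ],
  "jaw": 255,
  "newtons": 40
}}

```text
time_s: 4.0
eef_pos: [0.559, -0.3172, 0.0633]
tool_rot: [-0.627, 3.077, -0.002]
ft_force: [-0.9, 1.8, 3.4]
opening: 0.0256
gripper_force: 2.3
```

Emit:
{"fn": "arm_command", "kwargs": {
  "series": [
    [[0, 0, 0], 0],
    [[0, 0, 0], 0],
    [[0, 0, 0], 0],
    [[0, 0, 0], 0],
    [[0, 0, 0], 0]
  ]
}}

```text
time_s: 4.42
eef_pos: [0.5589, -0.3172, 0.0632]
tool_rot: [-0.627, 3.077, -0.001]
ft_force: [-0.5, 0.6, 5.8]
opening: 0.0232
gripper_force: 42.9
```

Emit:
{"fn": "arm_command", "kwargs": {
  "series": [
    [[0, 0, -0.15], 0],
    [[0, 0, -0.25], 0],
    [[0, 0, -0.25], 0],
    [[0, 0, -0.25], 0],
    [[0, 0, -0.25], 0]
  ]
}}

```text
time_s: 4.83
eef_pos: [0.5581, -0.3167, 0.2016]
tool_rot: [0.628, -3.078, -0.001]
ft_force: [1.3, 0.1, -2.2]
opening: 0.0233
gripper_force: 41.8
```

Emit:
{"fn": "arm_command", "kwargs": {
  "series": [
    [[0, 0, 0], -1],
    [[0, 0, 0], -1],
    [[0, 0, 0], -1],
    [[0, 0, 0], -1],
    [[0, 0, 0], -1]
  ]
}}

```text
time_s: 5.25
eef_pos: [0.5583, -0.3168, 0.2001]
tool_rot: [1.41, -2.807, -0.001]
ft_force: [0.4, -0.8, -1.7]
opening: 0.0235
gripper_force: 41.9
```

Emit:
{"fn": "arm_command", "kwargs": {
  "series": [
    [[0, 0, 0], -1],
    [[0, 0, 0], -1],
    [[0, 0, 0], -1],
    [[0, 0, 0], -1],
    [[0, 0, 0], -1]
  ]
}}

```text
time_s: 5.67
eef_pos: [0.5583, -0.3168, 0.2001]
tool_rot: [2.089, -2.347, -0.001]
ft_force: [0.1, -0.3, -1.9]
opening: 0.023
gripper_force: 41.9
```

Emit:
{"fn": "arm_command", "kwargs": {
  "series": [
    [[0, 0, 0], -1],
    [[0, 0, 0], -1],
    [[0, 0, 0], -1],
    [[0, 0, 0], -0.3],
    [[0, 0, 0], 0]
  ]
}}

```text
time_s: 6.08
eef_pos: [0.5583, -0.3168, 0.2001]
tool_rot: [2.457, -1.957, -0.001]
ft_force: [-0.4, 0.3, -1.7]
opening: 0.0236
gripper_force: 41.9
```

```bash
python3 - <<'E'
from h import *
s=arm.read_state(); print(s['eef_pos'],yaw(s),s['joint_positions'][5],s['opening'],s['ft_force']); to([.595,.045,.20])
E
```

```text
[ 0.5583097  -0.31680468  0.2000774 ] -77.07007882301785 -2.4264083524005593 0.023636279602853236 [-0.42363248  0.31614622 -1.68392657]
frac [-2.87e+00 -9.73e-01  2.00e-03] norm rows 8.91
```

Emit:
{"fn": "arm_command", "kwargs": {
  "series": [
    [[-0.28, -0.1, 0], 0],
    [[-0.28, -0.1, 0], 0],
    [[-0.28, -0.1, 0], 0],
    [[-0.28, -0.1, 0], 0],
    [[-0.28, -0.1, 0], 0]
  ]
}}

```text
time_s: 6.5
eef_pos: [0.5794, -0.1382, 0.2002]
tool_rot: [2.454, -1.962, -0.0]
ft_force: [1.3, -0.8, -2.7]
opening: 0.0232
gripper_force: 41.9
```

Emit:
{"fn": "arm_command", "kwargs": {
  "series": [
    [[-0.28, -0.1, 0], 0],
    [[-0.28, -0.1, 0], 0],
    [[-0.28, -0.09, 0], 0],
    [[-0.28, -0.09, 0], 0],
    [[-0.28, -0.09, 0], 0]
  ]
}}

```text
time_s: 6.92
eef_pos: [0.597, 0.0383, 0.2003]
tool_rot: [2.454, -1.961, -0.0]
ft_force: [0.8, -0.6, -2.3]
opening: 0.0236
gripper_force: 41.9
```

Emit:
{"fn": "arm_command", "kwargs": {
  "series": [
    [[0, 0, 0], 0],
    [[0, 0, 0], 0],
    [[0, 0, 0], 0]
  ]
}}

```text
time_s: 7.17
eef_pos: [0.5972, 0.0365, 0.2002]
tool_rot: [2.455, -1.959, 0.0]
ft_force: [0.0, -0.9, -1.8]
opening: 0.0232
gripper_force: 41.8
```

```bash
python3 - <<'E'
from h import *
im,s=grab('wrist'); save(im,'w3.png'); np.save('w3.npy',im,allow_pickle=True); np.save('s3.npy',s,allow_pickle=True); print(s['eef_pos'],yaw(s))
E
```

```text
[0.59716575 0.03650922 0.20019555] -77.17395965861714
```

View pics/w3.png

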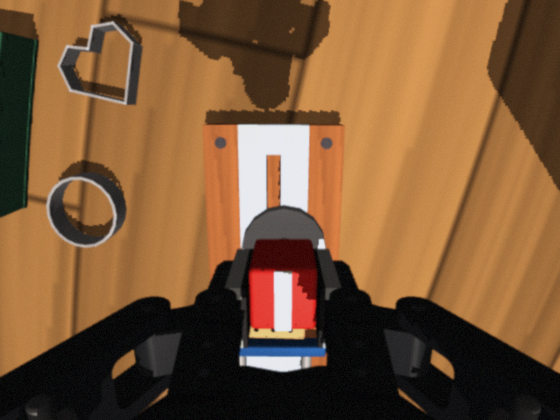

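The wrist picture shows the board's track at columns 238–308 with the slot from (273,155) downward, and the stud held above it with its white line parallel to the slot.

```bash
cat >> h.py <<'E'
def slotline(im,r0,r1,c0,c1,z=.024):
    """fit track and slot centre lines: rows r0..r1, columns c0..c1"""
    tr,sl,ed=[],[],[]
    for v in range(r0,r1):
        row=im['color'][v,c0:c1].astype(int); wh=np.flatnonzero(row.min(1)>150)
        if len(wh)<10: continue
        a,b=wh[0],wh[-1]; g=np.flatnonzero(row[a:b,2]<130)+a
        if len(g)<5: continue
        e=world(im,[[c0+a-.5,v],[c0+b+.5,v],[c0+g[0]-.5,v],[c0+g[-1]+.5,v]],z)[:,:2]
        tr.append((e[0]+e[1])/2); sl.append((e[2]+e[3])/2); ed.append([np.linalg.norm(e[0]-e[1]),np.linalg.norm(e[2]-e[3])])
    print('rows',len(tr),'widths',np.median(ed,0))
    out=[]
    for n,q in(('track',tr),('slot',sl)):
        f=cv2.fitLine(np.array(q,np.float32)*1000,cv2.DIST_HUBER,0,.01,.01).ravel(); f*=np.sign(f[1])*np.array([1,1,0,0])+np.array([0,0,np.sign(f[1]),np.sign(f[1])])
        print(n,'yaw',np.degrees(np.arctan2(f[1],f[0])),'pt',f[2:]); out.append((f[:2],f[2:]/1000))
    return out
E
python3 - <<'E'
from h import *
im=np.load('w3.npy',allow_pickle=True).item(); s=np.load('s3.npy',allow_pickle=True).item()
o=slotline(im,162,203,225,325)
print('slot end',world(im,(273.5,155),.024), 'board end z .024',world(im,[[205,126],[343,126]],.024))
knob(im,(283,280),s['eef_pos'][2]+.0187+.008,60)
# stud axis across the slot line
E
```

```text
rows 41 widths [0.06059689 0.01130604]
track yaw 102.35318 pt [-606.1528    -35.308636]
slot yaw 102.35112 pt [-605.8166    -36.760075]
slot end [[0.6104443  0.01364333 0.024     ]] board end z .024 [[ 0.672072    0.00223593  0.024     ]
 [ 0.55870034 -0.02323785  0.024     ]]
z 0.22726443709304261 3346 1092
rect ((597.9089965820312, 35.77790069580078), (23.186189651489258, 24.671167373657227), 14.770605087280273)
white centre [0.59779515 0.0352112 ] yaw 103.01684151389641 [0.21954058 0.06105168]
```

```bash
python3 - <<'E'
from h import *
s=arm.read_state(); to(s['eef_pos']+np.array([.5981-.5979,.0726-.0357,.085-.2002]))
E
```

```text
frac [-0.3  -0.07  0.96] norm rows 2.96
```

Emit:
{"fn": "arm_command", "kwargs": {
  "series": [
    [[-0.1, -0.02, 0.25], 0.08],
    [[-0.1, -0.02, 0.25], 0],
    [[-0.1, -0.03, 0.25], 0],
    [[0, 0, 0.2], 0],
    [[0, 0, 0], 0]
  ]
}}

```text
time_s: 7.63
eef_pos: [0.5942, 0.0726, 0.0815]
tool_rot: [2.442, -1.968, -0.009]
ft_force: [-1.6, -0.3, -3.5]
opening: 0.0233
gripper_force: 41.7
```

Emit:
{"fn": "arm_command", "kwargs": {
  "series": [
    [[0, 0, 0], 0],
    [[0, 0, 0], 0]
  ]
}}

```text
time_s: 7.8
eef_pos: [0.5987, 0.0725, 0.0878]
tool_rot: [-2.445, 1.971, -0.002]
ft_force: [0.4, -0.8, -1.7]
opening: 0.0234
gripper_force: 41.7
```

```bash
python3 - <<'E'
from h import *
im,s=grab('wrist'); save(im,'w4.png'); np.save('w4.npy',im,allow_pickle=True); print(s['eef_pos'],yaw(s))
o=slotline(im,40,190,200,360)
k=knob(im,(283,280),s['eef_pos'][2]+.0187+.008,60)
n=np.array([.9769,.2139]); print('slot n',[abs(q[1])@n for q in o],'knob n',k@n,'u',k@[-.2139,.9769])
E
```

```text
[0.59872919 0.07245395 0.0877871 ] -77.72439938531053
rows 18 widths [0.06042017 0.0388226 ]
track yaw 129.85318 pt [-607.5587   -42.92181]
slot yaw 121.504944 pt [-611.75024  -43.96168]
z 0.11486898622810243 3339 1125
rect ((599.1005859375, 71.68618774414062), (23.27594757080078, 24.4490909576416), 12.133367538452148)
white centre [0.59921937 0.07102899] yaw 102.05289217934818 [0.22453691 0.06285183]
slot n [np.float64(0.6027050961107016), np.float64(0.6070222180895507)] knob n 0.6005950379608155 u -0.058117378524780286
```

View pics/w4.png

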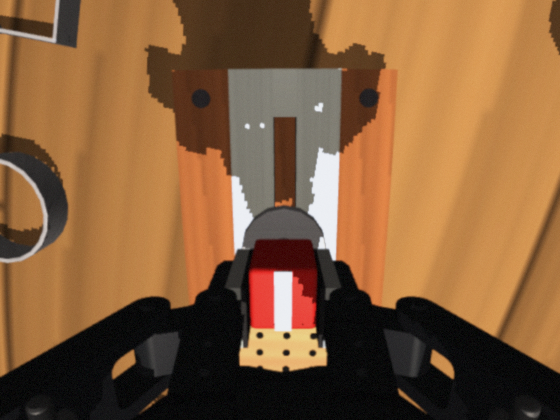

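The slot, partly in shadow, is at columns 274–297, rows 118–205, with the stud directly over it. I'll remeasure using saturation so the shadow doesn't matter.

```bash
python3 - <<'E'
from h import *
im=np.load('w4.npy',allow_pickle=True).item(); c=im['color'].astype(int)
g=((c.max(2)-c.min(2))<45)&(c.min(2)>60)
im['color']=np.where(g[...,None],np.uint8(255),np.uint8(0))*np.ones(3,np.uint8)
o=slotline(im,122,195,215,355)
n=np.array([.9769,.2139]); print('slot n',[abs(q[1])@n for q in o])
E
```

```text
rows 73 widths [0.06025701 0.01211724]
track yaw 102.236916 pt [-605.18915   -39.119286]
slot yaw 102.237595 pt [-606.0177    -35.299694]
slot n [np.float64(0.5995768903467804), np.float64(0.5995693038892)]
```

Emit:
{"fn": "arm_command", "kwargs": {
  "series": [
    [[0, 0.008, 0.06], 0],
    [[0, 0, 0.05], 0],
    [[0, 0, 0.015], 0],
    [[0, 0, 0.015], 0],
    [[0, 0, 0], 0]
  ]
}}

```text
time_s: 8.27
eef_pos: [0.5964, 0.0733, 0.0691]
tool_rot: [2.448, -1.969, -0.001]
ft_force: [0.5, -0.7, -2.4]
opening: 0.0234
gripper_force: 41.9
```

Emit:
{"fn": "arm_command", "kwargs": {
  "series": [
    [[0, 0, 0.01], 0],
    [[0, 0, 0.01], 0],
    [[0, 0, 0.01], 0],
    [[0, 0, 0], 0]
  ]
}}

```text
time_s: 8.6
eef_pos: [0.5967, 0.0733, 0.0657]
tool_rot: [2.448, -1.969, -0.0]
ft_force: [-0.0, 0.4, -2.6]
opening: 0.0238
gripper_force: 41.9
```

Emit:
{"fn": "arm_command", "kwargs": {
  "series": [
    [[0, 0, 0.01], 0],
    [[0, 0, 0.01], 0],
    [[0, 0, 0.01], 0],
    [[0, 0, 0], 0]
  ]
}}

```text
time_s: 8.93
eef_pos: [0.5967, 0.0733, 0.062]
tool_rot: [2.448, -1.969, -0.0]
ft_force: [0.2, -0.3, -2.4]
opening: 0.0231
gripper_force: 41.8
```

Emit:
{"fn": "arm_command", "kwargs": {
  "series": [
    [[0, 0, 0.01], 0],
    [[0, 0, 0.01], 0],
    [[0, 0, 0.01], 0],
    [[0, 0, 0], 0]
  ]
}}

```text
time_s: 9.27
eef_pos: [0.5967, 0.0733, 0.0584]
tool_rot: [2.448, -1.969, -0.0]
ft_force: [0.3, -0.2, -1.6]
opening: 0.0232
gripper_force: 41.8
```

Emit:
{"fn": "arm_command", "kwargs": {
  "series": [
    [[0, 0, 0.01], 0],
    [[0, 0, 0.01], 0],
    [[0, 0, 0.01], 0],
    [[0, 0, 0], 0]
  ]
}}

```text
time_s: 9.6
eef_pos: [0.5967, 0.0733, 0.0548]
tool_rot: [2.448, -1.969, -0.0]
ft_force: [-0.6, 1.0, -2.3]
opening: 0.0235
gripper_force: 41.8
```

Emit:
{"fn": "arm_command", "kwargs": {
  "series": [
    [[0, 0, 0.006], 0],
    [[0, 0, 0], 0]
  ]
}}

```text
time_s: 9.77
eef_pos: [0.5967, 0.0733, 0.0542]
tool_rot: [2.448, -1.969, -0.0]
ft_force: [-0.4, -0.3, -2.1]
opening: 0.0229
gripper_force: 41.8
```

Emit:
{"fn": "arm_command", "kwargs": {
  "series": [
    [[0, 0, 0.005], 0],
    [[0, 0, 0], 0]
  ]
}}

```text
time_s: 9.93
eef_pos: [0.5967, 0.0733, 0.0537]
tool_rot: [2.448, -1.969, -0.0]
ft_force: [-0.2, -0.3, -1.8]
opening: 0.0233
gripper_force: 41.8
```

Emit:
{"fn": "arm_command", "kwargs": {
  "series": [
    [[0, 0, 0.005], 0],
    [[0, 0, 0], 0]
  ]
}}

```text
time_s: 10.1
eef_pos: [0.5967, 0.0733, 0.0533]
tool_rot: [-2.448, 1.969, -0.0]
ft_force: [-1.0, 0.3, 0.4]
opening: 0.023
gripper_force: 42.0
```

Emit:
{"fn": "arm_command", "kwargs": {
  "series": [
    [[0, 0, 0.003], 0],
    [[0, 0, 0], 0]
  ]
}}

```text
time_s: 10.27
eef_pos: [0.5968, 0.0733, 0.0533]
tool_rot: [-2.448, 1.969, -0.0]
ft_force: [-3.6, -0.9, 4.7]
opening: 0.0237
gripper_force: 42.7
```

Emit:
{"fn": "arm_command", "kwargs": {
  "series": [
    [[0, 0, -0.004], 0],
    [[-0.04, 0, 0], 0],
    [[-0.05, 0, 0], 0],
    [[-0.05, 0, 0], 0],
    [[-0.04, 0, 0], 0]
  ]
}}

```text
time_s: 10.68
eef_pos: [0.5921, 0.0952, 0.0533]
tool_rot: [-2.448, 1.969, -0.0]
ft_force: [0.2, -1.4, 0.2]
opening: 0.0233
gripper_force: 42.2
```

Emit:
{"fn": "arm_command", "kwargs": {
  "series": [
    [[-0.02, 0, 0], 0],
    [[-0.02, 0, 0], 0],
    [[-0.02, 0, 0], 0],
    [[-0.02, 0, 0], 0],
    [[0, 0, 0], 0]
  ]
}}

```text
time_s: 11.1
eef_pos: [0.59, 0.1042, 0.0533]
tool_rot: [-2.448, 1.969, 0.0]
ft_force: [-0.0, 0.8, 0.8]
opening: 0.0235
gripper_force: 42.2
```

Emit:
{"fn": "arm_command", "kwargs": {
  "series": [
    [[-0.015, 0, 0], 0],
    [[-0.015, 0, 0], 0],
    [[-0.015, 0, 0], 0],
    [[-0.015, 0, 0], 0],
    [[-0.015, 0, 0], 0]
  ]
}}

```text
time_s: 11.52
eef_pos: [0.5881, 0.1126, 0.0533]
tool_rot: [2.448, -1.969, 0.0]
ft_force: [0.2, -2.2, 1.4]
opening: 0.0235
gripper_force: 42.3
```

Emit:
{"fn": "arm_command", "kwargs": {
  "series": [
    [[-0.01, 0, 0], 0],
    [[-0.01, 0, 0], 0],
    [[-0.01, 0, 0], 0],
    [[-0.01, 0, 0], 0],
    [[0, 0, 0], 0]
  ]
}}

```text
time_s: 11.93
eef_pos: [0.5873, 0.1174, 0.0533]
tool_rot: [-2.448, 1.969, -0.001]
ft_force: [1.0, -3.4, 0.2]
opening: 0.0236
gripper_force: 42.2
```

```bash
python3 - <<'E'
from h import *
im,s=grab('wrist'); save(im,'w5.png'); im2,_=grab('top'); save(im2,'t5.png',(180,180,300,255),5)
print(s['eef_pos'],s['eef_pos'][:2]@[-.2139,.9769],s['eef_pos'][:2]@[.9769,.2139],s['ft_force'])
E
```

```text
[0.58727401 0.11737246 0.05329958] -0.010956752611544648 0.5988139550975448 [ 1.02899685 -3.44653801  0.15668369]
```

View pics/t5.png

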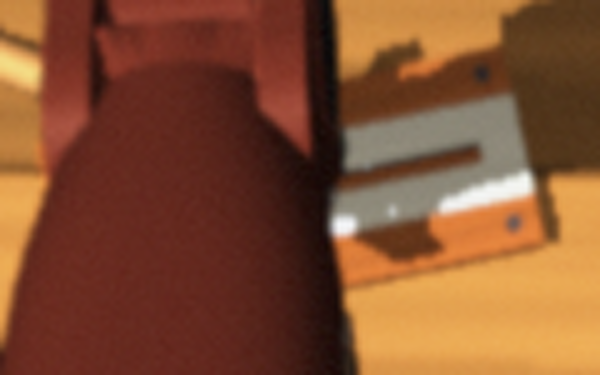

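The top view is blocked by the arm, so I go by force. About 3.4 N against the motion means the fence is in contact. I'll continue in small steps.

Emit:
{"fn": "arm_command", "kwargs": {
  "series": [
    [[-0.01, 0, 0], 0],
    [[-0.01, 0, 0], 0],
    [[-0.01, 0, 0], 0],
    [[-0.008, 0, 0], 0],
    [[0, 0, 0], 0]
  ]
}}

```text
time_s: 12.45
eef_pos: [0.5862, 0.1218, 0.0533]
tool_rot: [-2.448, 1.969, -0.0]
ft_force: [2.0, -4.1, -0.5]
opening: 0.0233
gripper_force: 42.2
```

Emit:
{"fn": "arm_command", "kwargs": {
  "series": [
    [[-0.006, 0, 0], 0],
    [[-0.004, 0, 0], 0],
    [[0, 0, 0], 0]
  ]
}}

```text
time_s: 12.7
eef_pos: [0.5859, 0.1228, 0.0533]
tool_rot: [2.448, -1.969, 0.001]
ft_force: [2.1, -3.9, 0.0]
opening: 0.0238
gripper_force: 42.2
```

Emit:
{"fn": "arm_command", "kwargs": {
  "series": [
    [[-0.006, 0, 0], 0],
    [[-0.006, 0, 0], 0],
    [[0, 0, 0], 0]
  ]
}}

```text
time_s: 12.95
eef_pos: [0.5857, 0.1242, 0.0533]
tool_rot: [2.448, -1.969, 0.001]
ft_force: [2.5, -4.1, -0.1]
opening: 0.0231
gripper_force: 42.2
```

Emit:
{"fn": "arm_command", "kwargs": {
  "series": [
    [[-0.006, 0, 0], 0],
    [[-0.006, 0, 0], 0],
    [[0, 0, 0], 0]
  ]
}}

```text
time_s: 13.2
eef_pos: [0.5854, 0.1256, 0.0533]
tool_rot: [2.448, -1.969, 0.001]
ft_force: [2.9, -5.4, 1.1]
opening: 0.0229
gripper_force: 42.2
```

Emit:
{"fn": "arm_command", "kwargs": {
  "series": [
    [[-0.006, -0.002, 0], 0],
    [[-0.006, 0, 0], 0],
    [[0, 0, 0], 0]
  ]
}}

```text
time_s: 13.45
eef_pos: [0.5853, 0.127, 0.0533]
tool_rot: [2.448, -1.969, 0.001]
ft_force: [3.6, -4.7, 0.3]
opening: 0.0232
gripper_force: 42.2
```

Emit:
{"fn": "arm_command", "kwargs": {
  "series": [
    [[-0.006, -0.004, 0], 0],
    [[-0.006, 0, 0], 0],
    [[0, 0, 0], 0]
  ]
}}

```text
time_s: 13.7
eef_pos: [0.5855, 0.1284, 0.0533]
tool_rot: [2.447, -1.969, 0.001]
ft_force: [2.8, -6.0, 1.1]
opening: 0.0233
gripper_force: 42.2
```

Emit:
{"fn": "arm_command", "kwargs": {
  "series": [
    [[-0.006, -0.003, 0], 0],
    [[-0.006, 0, 0], 0],
    [[0, 0, 0], 0]
  ]
}}

```text
time_s: 13.95
eef_pos: [0.5855, 0.1298, 0.0533]
tool_rot: [2.447, -1.969, 0.001]
ft_force: [2.9, -5.5, 1.1]
opening: 0.0232
gripper_force: 42.3
```

Emit:
{"fn": "arm_command", "kwargs": {
  "series": [
    [[-0.006, -0.002, 0], 0],
    [[-0.006, 0, 0], 0],
    [[0, 0, 0], 0]
  ]
}}

```text
time_s: 14.2
eef_pos: [0.5854, 0.1311, 0.0533]
tool_rot: [2.447, -1.969, 0.001]
ft_force: [2.1, -6.5, 1.8]
opening: 0.0234
gripper_force: 42.3
```

Emit:
{"fn": "arm_command", "kwargs": {
  "series": [
    [[-0.006, 0, 0], 0],
    [[-0.006, 0, 0], 0],
    [[0, 0, 0], 0]
  ]
}}

```text
time_s: 14.45
eef_pos: [0.585, 0.1324, 0.0533]
tool_rot: [2.447, -1.969, 0.001]
ft_force: [1.9, -6.8, 1.2]
opening: 0.0231
gripper_force: 42.2
```

Emit:
{"fn": "arm_command", "kwargs": {
  "series": [
    [[-0.006, 0, 0], 0],
    [[-0.006, 0, 0], 0],
    [[0, 0, 0], 0]
  ]
}}

```text
time_s: 14.7
eef_pos: [0.5847, 0.1338, 0.0534]
tool_rot: [2.447, -1.969, 0.002]
ft_force: [2.1, -6.2, 0.9]
opening: 0.0233
gripper_force: 42.2
```

Emit:
{"fn": "arm_command", "kwargs": {
  "series": [
    [[-0.006, 0, 0], 0],
    [[-0.006, 0, 0], 0],
    [[0, 0, 0], 0]
  ]
}}

```text
time_s: 14.95
eef_pos: [0.5844, 0.1351, 0.0534]
tool_rot: [2.447, -1.969, 0.002]
ft_force: [2.4, -6.9, 1.8]
opening: 0.0239
gripper_force: 42.3
```

Emit:
{"fn": "arm_command", "kwargs": {
  "series": [
    [[-0.006, 0, 0], 0],
    [[-0.006, 0, 0], 0],
    [[0, 0, 0], 0]
  ]
}}

```text
time_s: 15.2
eef_pos: [0.5841, 0.1365, 0.0534]
tool_rot: [2.447, -1.969, 0.002]
ft_force: [3.4, -6.8, 1.5]
opening: 0.0232
gripper_force: 42.3
```

Emit:
{"fn": "arm_command", "kwargs": {
  "series": [
    [[-0.006, -0.002, 0], 0],
    [[-0.006, 0, 0], 0],
    [[0, 0, 0], 0]
  ]
}}

```text
time_s: 15.45
eef_pos: [0.5839, 0.1377, 0.0533]
tool_rot: [2.446, -1.969, 0.002]
ft_force: [1.8, -8.3, 2.2]
opening: 0.0233
gripper_force: 42.4
```

Emit:
{"fn": "arm_command", "kwargs": {
  "series": [
    [[-0.006, 0, 0], 0],
    [[-0.003, 0, 0], 0],
    [[0, 0, 0], 0]
  ]
}}

```text
time_s: 15.7
eef_pos: [0.5837, 0.1387, 0.0533]
tool_rot: [2.446, -1.969, 0.002]
ft_force: [2.3, -9.0, 1.9]
opening: 0.0233
gripper_force: 42.4
```

Emit:
{"fn": "arm_command", "kwargs": {
  "series": [
    [[-0.005, 0, 0], 0],
    [[-0.005, 0, 0], 0],
    [[0, 0, 0], 0]
  ]
}}

```text
time_s: 15.95
eef_pos: [0.5835, 0.1399, 0.0534]
tool_rot: [2.446, -1.969, 0.002]
ft_force: [2.3, -8.8, 2.3]
opening: 0.0235
gripper_force: 42.4
```

Emit:
{"fn": "arm_command", "kwargs": {
  "series": [
    [[-0.006, 0, 0], 0],
    [[-0.005, 0, 0], 0],
    [[0, 0, 0], 0]
  ]
}}

```text
time_s: 16.2
eef_pos: [0.5832, 0.1411, 0.0533]
tool_rot: [2.446, -1.969, 0.002]
ft_force: [2.1, -9.2, 1.9]
opening: 0.0232
gripper_force: 42.4
```

Emit:
{"fn": "arm_command", "kwargs": {
  "series": [
    [[-0.006, 0, 0], 0],
    [[-0.005, 0, 0], 0],
    [[0, 0, 0], 0]
  ]
}}

```text
time_s: 16.45
eef_pos: [0.5829, 0.1423, 0.0533]
tool_rot: [2.446, -1.969, 0.002]
ft_force: [2.0, -9.6, 3.0]
opening: 0.0234
gripper_force: 42.4
```

Emit:
{"fn": "arm_command", "kwargs": {
  "series": [
    [[-0.006, 0, 0], 0],
    [[-0.005, 0, 0], 0],
    [[0, 0, 0], 0]
  ]
}}

```text
time_s: 16.7
eef_pos: [0.5826, 0.1436, 0.0534]
tool_rot: [2.446, -1.969, 0.002]
ft_force: [1.8, -8.9, 3.1]
opening: 0.0234
gripper_force: 42.4
```

Emit:
{"fn": "arm_command", "kwargs": {
  "series": [
    [[-0.006, 0, 0], 0],
    [[-0.005, 0, 0], 0],
    [[0, 0, 0], 0]
  ]
}}

```text
time_s: 16.95
eef_pos: [0.5824, 0.1447, 0.0534]
tool_rot: [2.445, -1.969, 0.003]
ft_force: [2.5, -10.2, 2.5]
opening: 0.0235
gripper_force: 42.5
```

Emit:
{"fn": "arm_command", "kwargs": {
  "series": [
    [[-0.005, 0, 0], 0],
    [[-0.005, 0, 0], 0],
    [[0, 0, 0], 0]
  ]
}}

```text
time_s: 17.2
eef_pos: [0.5821, 0.1454, 0.0535]
tool_rot: [2.444, -1.969, 0.004]
ft_force: [1.3, -11.7, 3.2]
opening: 0.0232
gripper_force: 42.6
```

Emit:
{"fn": "arm_command", "kwargs": {
  "series": [
    [[-0.006, 0, 0], 0],
    [[0, 0, 0], 0],
    [[0, 0, 0], 0]
  ]
}}

```text
time_s: 17.45
eef_pos: [0.5819, 0.1459, 0.0535]
tool_rot: [2.444, -1.969, 0.004]
ft_force: [1.9, -12.9, 5.1]
opening: 0.0229
gripper_force: 42.8
```

Emit:
{"fn": "arm_command", "kwargs": {
  "series": [
    [[-0.006, 0, 0], 0],
    [[0, 0, 0], 0],
    [[0, 0, 0], 0]
  ]
}}

```text
time_s: 17.7
eef_pos: [0.5818, 0.1465, 0.0536]
tool_rot: [2.444, -1.969, 0.004]
ft_force: [0.8, -13.8, 6.8]
opening: 0.0234
gripper_force: 42.9
```

Emit:
{"fn": "arm_command", "kwargs": {
  "series": [
    [[0, 0, 0], 0.5],
    [[0, 0, 0], 0.5],
    [[0, 0, 0], 0]
  ]
}}

```text
time_s: 17.95
eef_pos: [0.581, 0.1465, 0.0535]
tool_rot: [2.334, -2.097, 0.003]
ft_force: [-2.0, -13.4, 8.0]
opening: 0.0231
gripper_force: 43.2
```

```bash
python3 - <<'E'
from h import *
s=arm.read_state(); print(s['moment'],s['ft_force'],yaw(s),s['eef_pos'])
E
```

```text
[-3.1983573   0.39579547  0.06827718] [ -1.9731979  -13.42572431   8.00808234] -83.87603122643068 [0.58098803 0.14651659 0.05354426]
```

Emit:
{"fn": "arm_command", "kwargs": {
  "series": [
    [[0, 0, 0], 0.5],
    [[0, 0, 0], 0],
    [[0, 0, 0], 0]
  ]
}}

```text
time_s: 18.2
eef_pos: [0.5807, 0.1465, 0.0535]
tool_rot: [2.281, -2.154, 0.002]
ft_force: [-2.3, -13.4, 9.3]
opening: 0.0234
gripper_force: 43.4
```

```bash
python3 - <<'E'
from h import *
s=arm.read_state(); print(s['moment'],s['ft_force'],yaw(s),s['eef_pos'])
E
```

```text
[-3.20396772  0.70385863  0.04961944] [ -2.32982949 -13.39139274   9.34599584] -86.70299718273529 [0.58065321 0.14652779 0.053527  ]
```

Emit:
{"fn": "arm_command", "kwargs": {
  "series": [
    [[0, 0, -0.003], 0.5],
    [[0, 0, 0], 0.5],
    [[0, 0, 0], 0]
  ]
}}

```text
time_s: 18.45
eef_pos: [0.5806, 0.1469, 0.0536]
tool_rot: [2.163, -2.273, 0.002]
ft_force: [-2.6, -11.8, 5.7]
opening: 0.0233
gripper_force: 43.0
```

```bash
python3 - <<'E'
from h import *
s=arm.read_state(); print(s['moment'],s['ft_force'],yaw(s),s['eef_pos'])
E
```

```text
[-2.86557154  0.36816017  0.09898746] [ -2.57449364 -11.83816395   5.72151178] -92.85509607942505 [0.58064516 0.1468627  0.05363349]
```

Emit:
{"fn": "arm_command", "kwargs": {
  "series": [
    [[0, 0, 0], 0.8],
    [[0, 0, 0], 0.8],
    [[0, 0, 0], 0.8],
    [[0, 0, 0], 0]
  ]
}}

```text
time_s: 18.78
eef_pos: [0.5811, 0.1471, 0.0537]
tool_rot: [1.859, -2.529, 0.003]
ft_force: [0.2, -10.7, 4.3]
opening: 0.0233
gripper_force: 42.7
```

```bash
python3 - <<'E'
from h import *
s=arm.read_state(); print(s['moment'],s['ft_force'],yaw(s),s['eef_pos'])
E
```

```text
[-2.61227659 -0.03568583  0.04534774] [  0.19402804 -10.69361376   4.26698525] -107.36812650125276 [0.58109359 0.14710824 0.05367147]
```

Emit:
{"fn": "arm_command", "kwargs": {
  "series": [
    [[0, 0, 0], 0.9],
    [[0, 0, 0], 0.9],
    [[0, 0, 0], 0.9],
    [[0, 0, 0], 0.9],
    [[0, 0, 0], 0]
  ]
}}

```text
time_s: 19.2
eef_pos: [0.5816, 0.1475, 0.0536]
tool_rot: [1.352, -2.834, 0.003]
ft_force: [1.5, -8.4, 3.3]
opening: 0.0232
gripper_force: 42.4
```

Emit:
{"fn": "arm_command", "kwargs": {
  "series": [
    [[0, 0, 0], 0.9],
    [[0, 0, 0], 0.9],
    [[0, 0, 0], 0.9],
    [[0, 0, 0], 0.9],
    [[0, 0, 0], 0]
  ]
}}

```text
time_s: 19.62
eef_pos: [0.5819, 0.1476, 0.0536]
tool_rot: [0.797, -3.038, 0.003]
ft_force: [1.9, -8.2, 0.9]
opening: 0.0236
gripper_force: 42.2
```

```bash
python3 - <<'E'
from h import *
s=arm.read_state(); print(s['moment'],s['ft_force'],yaw(s),s['eef_pos'])
E
```

```text
[-2.01787192 -0.69025543  0.11301558] [ 1.92945573 -8.20305979  0.8582929 ] -150.59552801075583 [0.58185573 0.14756478 0.05363295]
```

17.2° more to go, then back off gently with the spring.

Emit:
{"fn": "arm_command", "kwargs": {
  "series": [
    [[0, 0, 0], 0.95],
    [[0, 0, 0], 0.95],
    [[0, 0, 0], 0.97],
    [[0, 0, 0], 0],
    [[0, 0, 0], 0]
  ]
}}

```text
time_s: 20.03
eef_pos: [0.5819, 0.1476, 0.0536]
tool_rot: [0.342, -3.123, 0.003]
ft_force: [2.2, -9.2, 0.5]
opening: 0.0231
gripper_force: 42.2
```

```bash
python3 - <<'E'
from h import *
s=arm.read_state(); print(s['moment'],s['ft_force'],yaw(s),s['eef_pos'])
u=np.array([-.2127,.9771]); print('8mm back:'); to(s['eef_pos']-.008*np.r_[u,0])
E
```

```text
[-2.01142312 -0.65904205  0.06825711] [ 2.23706051 -9.15146289  0.53872039] -167.51702075603365 [0.58188869 0.14758697 0.05360501]
8mm back:
frac [ 0.    -0.067  0.   ] norm rows 0.2
```

Emit:
{"fn": "arm_command", "kwargs": {
  "series": [
    [[0, -0.01, 0], 0],
    [[0, -0.01, 0], 0],
    [[0, -0.01, 0], 0],
    [[0, -0.01, 0], 0],
    [[0, -0.01, 0], 0]
  ]
}}

```text
time_s: 20.45
eef_pos: [0.5829, 0.143, 0.0535]
tool_rot: [0.344, -3.122, -0.001]
ft_force: [0.6, -1.0, 1.3]
opening: 0.0234
gripper_force: 42.3
```

Emit:
{"fn": "arm_command", "kwargs": {
  "series": [
    [[0, -0.005, 0], 0],
    [[0, -0.005, 0], 0],
    [[0, 0, 0], 0]
  ]
}}

```text
time_s: 20.7
eef_pos: [0.5833, 0.1415, 0.0536]
tool_rot: [0.343, -3.123, 0.0]
ft_force: [0.2, -1.3, 1.3]
opening: 0.0233
gripper_force: 42.3
```

Emit:
{"fn": "arm_command", "kwargs": {
  "series": [
    [[0, -0.005, 0], 0],
    [[0, -0.004, 0], 0],
    [[0, 0, 0], 0]
  ]
}}

```text
time_s: 20.95
eef_pos: [0.5835, 0.1404, 0.0536]
tool_rot: [0.343, -3.123, 0.0]
ft_force: [0.5, -2.1, 1.1]
opening: 0.0232
gripper_force: 42.3
```

Emit:
{"fn": "arm_command", "kwargs": {
  "series": [
    [[0, -0.005, 0], 0],
    [[0, 0, 0], 0]
  ]
}}

```text
time_s: 21.12
eef_pos: [0.5837, 0.1399, 0.0536]
tool_rot: [0.343, -3.123, 0.0]
ft_force: [-0.3, -2.3, 1.1]
opening: 0.0231
gripper_force: 42.3
```

Emit:
{"fn": "arm_command", "kwargs": {
  "series": [
    [[0, -0.005, 0], 0],
    [[0, -0.004, 0], 0],
    [[0, 0, 0], 0]
  ]
}}

```text
time_s: 21.37
eef_pos: [0.5839, 0.1388, 0.0536]
tool_rot: [0.343, -3.123, 0.0]
ft_force: [0.9, -1.8, 1.4]
opening: 0.0233
gripper_force: 42.3
```

Emit:
{"fn": "arm_command", "kwargs": {
  "series": [
    [[0, -0.005, 0], 0],
    [[0, 0, 0], 0],
    [[0, 0, 0], 0]
  ]
}}

```text
time_s: 21.62
eef_pos: [0.5841, 0.1382, 0.0536]
tool_rot: [0.343, -3.123, 0.0]
ft_force: [0.1, -2.5, 0.9]
opening: 0.0233
gripper_force: 42.3
```

Emit:
{"fn": "arm_command", "kwargs": {
  "series": [
    [[0, -0.005, 0], 0],
    [[0, -0.004, 0], 0],
    [[0, 0, 0], 0]
  ]
}}

```text
time_s: 21.87
eef_pos: [0.5843, 0.1372, 0.0536]
tool_rot: [0.343, -3.123, 0.0]
ft_force: [1.2, -2.4, 0.6]
opening: 0.0236
gripper_force: 42.3
```

Emit:
{"fn": "arm_command", "kwargs": {
  "series": [
    [[0, -0.006, 0], 0],
    [[0, 0, 0], 0],
    [[0, 0, 0], 0]
  ]
}}

```text
time_s: 22.12
eef_pos: [0.5845, 0.1365, 0.0536]
tool_rot: [0.343, -3.123, 0.0]
ft_force: [0.9, -2.7, 1.6]
opening: 0.0231
gripper_force: 42.3
```

Emit:
{"fn": "arm_command", "kwargs": {
  "series": [
    [[0, -0.006, 0], 0],
    [[0, -0.004, 0], 0],
    [[0, 0, 0], 0]
  ]
}}

```text
time_s: 22.37
eef_pos: [0.5847, 0.1357, 0.0536]
tool_rot: [0.344, -3.123, -0.001]
ft_force: [-0.5, -0.1, 0.2]
opening: 0.0235
gripper_force: 42.2
```

Emit:
{"fn": "arm_command", "kwargs": {
  "series": [
    [[0, 0, 0], 0],
    [[0, 0, 0], 0],
    [[0, 0, 0], 0],
    [[0, 0, 0], 0],
    [[0, 0, 0], 0]
  ],
  "jaw": 0
}}

```text
time_s: 22.78
eef_pos: [0.5847, 0.1355, 0.0536]
tool_rot: [0.343, -3.123, -0.0]
ft_force: [0.9, 0.8, -0.4]
opening: 0.0817
gripper_force: 0.0
```

Emit:
{"fn": "arm_command", "kwargs": {
  "series": [
    [[0, 0, 0], 0],
    [[0, 0, -0.1], 0],
    [[0, 0, -0.3], 0],
    [[0, 0, -0.3], 0],
    [[0, 0, -0.3], 0]
  ]
}}

```text
time_s: 23.2
eef_pos: [0.5842, 0.1354, 0.1748]
tool_rot: [0.343, -3.122, -0.0]
ft_force: [1.5, 0.3, -0.1]
opening: 0.0853
gripper_force: 0.0
```

Emit:
{"fn": "arm_command", "kwargs": {
  "series": [
    [[0.25, 0, -0.1], 0],
    [[0.25, 0, -0.1], 0],
    [[0, 0, 0], 0],
    [[0, 0, 0], 0],
    [[0, 0, 0], 0]
  ]
}}

```text
time_s: 23.62
eef_pos: [0.5267, 0.1224, 0.1978]
tool_rot: [-0.343, 3.122, 0.0]
ft_force: [0.2, -1.5, 0.0]
opening: 0.0855
gripper_force: 0.0
```

```bash
python3 - <<'E'
from h import *
im,s=grab('wrist'); save(im,'w6.png'); np.save('w6.npy',im,allow_pickle=True); print(s['eef_pos'],yaw(s),s['opening'])
E
```

```text
[0.52667538 0.12243553 0.1977855 ] -167.4539636591083 0.08547881023526657
```

View pics/w6.png

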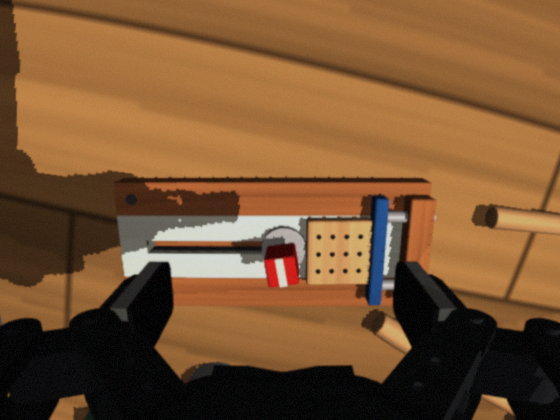

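The stud stands in the slot with its white line across it at (281,272). The block lies flat against the pressed-back fence, and the fingers are clear. Now a check of the yaw.

```bash
python3 - <<'E'
from h import *
im=np.load('w6.npy',allow_pickle=True).item()
k=knob(im,(282,268),.08,32); print(k@[.9771,.2127], 'slot n ~.5996; across-yaw = 12.2')
E
```

```text
z 0.0806738552933689 836 229
rect ((582.3446655273438, 132.89242553710938), (23.787965774536133, 24.230140686035156), 22.49471664428711)
white centre [0.58232375 0.13249046] yaw 22.48917234545372 [0.09956633 0.03540527]
0.5972751915985107 slot n ~.5996; across-yaw = 12.2
```

```bash
python3 - <<'E'
from h import *
im,s=grab('wrist'); knob(im,(282,268),.08,32); print(arm.hand_in())
E
```

```text
z 0.08070048437092825 834 229
rect ((582.2291259765625, 132.85865783691406), (23.82712173461914, 24.235477447509766), 21.507156372070312)
white centre [0.58226422 0.13259415] yaw 22.472985847531668 [0.09976125 0.03359597]
the job is handed in; nothing more can be done
None
```

I locked the red-knobbed stud across the slot, let go of it, and handed the job in at about 24 s; no verdict came back. The block lies flat against the pressed-back fence; the knob sits about 10° off square to the slot (limit 20°) and measured 2.3 mm off its centre line (limit 4 mm).

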